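Hang two tins on a pivoting display bar and balance it

ROBOT

A 6-joint arm with a two-finger parallel gripper is mounted at the origin on the work surface. World frame = base frame: x ahead of the robot, y to its left, z up, the work surface at z = 0. Lengths are in mm, angles in rad, forces in N, time in s.
With the tool pointing down it reaches from about 300 to 775 mm from the base axis. Payload 14.6 kg.
Tool frame: the origin (TCP) lies at the very end of the fingers, on their centre line; the grasp point (between the pads) lies 19 mm behind it; z points along the fingers, y is the line along which they close (so a half turn about z gives the same grasp; the last joint's range is limited). The gripper opens to 94 mm and grips with 3 to 60 N. Pads are 16 mm wide; open, the fingers measure 119 mm over their backs; the gripper's body (75 mm by 177 mm) begins 78 mm behind the grasp point.
Start: joints at [-1.411, 0.3, 1.521, -0, 1.321, -0.067], TCP at [123.667, -535.906, 205.446] pointing down, gripper open.
Joint ranges: [-3.03, 3.03], [-0.79, 2.21], [0.23, 2.52], [-1.04, 4.18], [0, 3.07], [-2.55, 2.55]. Speed limits (rad/s): [2.22, 2.22, 2.57, 3.14, 3.14, 3.14].

INTERFACE

Orientations are given as [roll, pitch, yaw] about the fixed x, y, z axes, in that order (R = Rz(yaw) Ry(pitch) Rx(roll)).
In Python, from cell import manip, eyes, ticket gives the robot as it stands. The module is installed in compiled form; this text tells all that it offers.
- The arm moves only by the tool arm_command, never from a script. Its argument "plan" is a list of rows, each a list of 5 numbers: the opening, from -1 (shut) to 1 (fully open), then the shift along the tool's x, y, z in m, then the turn about the tool's z in rad. In form: [[jaw, dx, dy, dz, roll], ...]. A call has 1 to 20 rows; each row shifts and turns the commanded pose from where the row before left it, along the tool's axes as they then stand; what a row does not reach is not made up. A row lasts 1/8 s, in which the tool goes at most 62.5 mm and 10.7 degrees, less where a joint would pass 70% of its speed; a pose out of reach is approached as far as the arm can. A call is refused whole if a number of a shift passes 0.0625 or a number of a turn 0.188, either way. A call with a gripper value outside its range is refused whole. The fingers move at their own pace and stop on an object; "newtons" is the grip in N (left out, the last holds). Time passes only in rows, so rows that do not move let the fingers close. It gives the time, the measured TCP pose, the force, the opening and the grip force at its end, in the units of the state.
- manip.read_state(): the state, without advancing time (a new reading comes with each control period).
- eyes.camera(name): name is "scene" or "top" or "wrist"; returns a dict with "img" (480x640x3 uint8, blue, green, red), "z_map" (480x640 float32, mm along the optical axis (not along the pixel's ray), 0 where there is no reading), "fx", "fy", "cx", "cy" (pixels), "eye" and "orientation" of the camera in the world. Camera axes: x right, y down, z forward; pixel columns grow to the right and rows downward; lengths in mm; the calibration is good to about 2 mm. A picture is of the moment at which its call begins.
- ticket.sign_off(): hands the job in; it is judged then, once.
The state is a dict: "clock": time; "joints": joint angles; "qd": joint speeds; "effort": joint torques, N m; "eef_pos": TCP position; "eef_rot": TCP orientation; "wrist_force": force on the tool from outside, world axes, zero at the start; "moment": the same for the moment, N m; "finger_gap": finger opening in mm; "finger_force": force on a finger pad.
Only numpy, scipy, OpenCV 4.12 (cv2) and the standard library are available. Lean on these libraries where they do the work, as an engineer would, in place of code of your own. Each camera call takes 0.05 s, during which the arm holds its last target. There are 200 camera calls.

TASK

Hang the two screw tins by their hooks on the pivoting display bar, one at a time: the round tin on the arm at the robot's left, the square tin on the arm at its right. The square tin is heavier than the round one, nobody knows by how much, so shift the hooks along the bar until it stays level by itself with both tins hanging free. Be gentle: do not lean on the bar, tip a tin over or disturb the other goods.

Things in the scene. Friction and masses are not known exactly. Their poses are not given: they have to be found in the camera images.
- bar: Flat-topped light (0.16 kg) aluminium bar, 14 x 380 x 14 mm, pivoting at its middle. Origin: centre of its top face, on the pivot axis, 257 mm above the table. x: pivot axis, away from the robot; y: along the bar to the arm at the robot's left; z: up. It rolls about x (positive: left arm up) between rubber stops at -0.15 and 0.15 rad. A weak spring (0.18 N m/rad) levels it; one tin alone tips it.
- stand: Fixed stand of the bar; its place and yaw (within 0.15 rad) vary. Yellow base plate 140 x 200 x 12 mm, a 20 mm post under the bar's middle, and two cheek plates on either side of the bar's middle (26 mm wide along the bar, up to 10 mm above its top face). Origin: centre of the plate's underside; the bar's pivot is straight above. The bar itself has a 5 mm lip at each end, 8 mm higher than its top face.
- round_tin: Round metal tin, 56 mm across, 75 mm high, upright, a wire hook on its lid and a grip block on the hook (see their points). Origin: centre of the base; z up. The hook lies in the tin's x-z plane and its mouth opens to the tin's +x side, which starts facing away from the robot (yaw within 0.5 rad). Mass 0.17 to 0.29 kg, different in every run and not marked.
- square_tin: Square metal tin, 52 x 52 x 75 mm, upright, with the same hook and grip block at the same heights as the round tin. Origin: centre of the base; z up; the hook's mouth opens to +x, which starts facing away from the robot (yaw within 0.5 rad). Mass 0.29 to 0.49 kg (the heavier tin), different in every run and not marked.
- round_crook (a point): Underside of the crown of the round tin's hook (6 mm wire), 147 mm above the base on the tin's axis; it bears on the bar's top face and is flat for 24 mm. The stem rises from the lid at x = -20 mm; the hook's tip, at x = +20 mm, ends 115 mm above the base. The bar goes in sideways through the 40 mm high mouth between tip and lid, then up against the crown.
- square_crook (a point): The same point of the square tin's hook, of the same shape and size.
- round_grip (a point): Middle of the round tin's upright black grip block, 16 x 16 mm, from 152 to 190 mm above the tin's base, on its axis above the hook.
- square_grip (a point): The same point of the square tin's grip block.
- spray_can: Bystander: upright spray can, 60 mm across, 180 mm high. Origin: centre of the base.
- tape_roll: Bystander: roll of tape lying flat, 100 mm across, 45 mm high. Origin: centre of the underside.
- screwdriver: Bystander: screwdriver lying on the counter. Origin: on its underside.
- glue_bottle: Bystander: upright white bottle, 52 mm across, 130 mm high. Origin: centre of the base.

How it is judged:
By the outcome, as a careful person would: the job done as asked, in the order asked, and still so for the second after the job is handed in, with the robot touching nothing.
It also fails if it takes over 72 s, if anything falls off the work surface, if the arm or the gripper's body presses on something with over 40 N, if the wrist force passes 120 N, or if a joint passes its speed limit or range.

## Working session

There is one attempt and no reset: what is moved stays moved. The work goes in short steps, Python scripts to look and compute and a tool call to move; the robot and the scene stay as the last step left them, time stands still between calls to the robot, and variables do not carry over. Pictures are saved under pics/ and viewed, at most 10 in all, crops included, and the job is handed in when it is done.

Besides the shell and the picture viewer there is one more tool, called after ">>>" by a JSON object that holds its "method" and its "body". arm_command: Moves the arm, as the interface text tells. Its arguments: {"type":"object","properties":{"plan":{"type":"array"},"newtons":{"type":"number"}},"required":["plan"]}

```bash
mkdir -p pics; cat > h.py <<'E'
import numpy as np, cv2
from scipy.spatial.transform import Rotation as R
from cell import manip, eyes, ticket
def cam(n,save=None):
    c=eyes.camera(n)
    if save: cv2.imwrite('pics/'+save,c['img'])
    return c
def rot(c):
    o=np.array(c['orientation'],float)
    return o if o.shape==(3,3) else R.from_euler('xyz',o).as_matrix()
def cloud(c):
    v,u=np.mgrid[:480,:640]; z=c['z_map']
    p=np.stack([(u-c['cx'])/c['fx']*z,(v-c['cy'])/c['fy']*z,z],-1)
    w=p@rot(c).T+np.array(c['eye']); w[z==0]=np.nan
    return w
E
python3 - <<'E'
from h import *
for n in('scene','top'):
    c=cam(n,n+'1.png'); print(n,c['eye'],c['orientation'],c['fx'],c['cx'],c['cy'])
    np.savez(n+'1.npz',w=cloud(c),img=c['img'])
print(manip.read_state())
E
```

```text
scene [1723.46009828 -294.30945338 1070.49344178] [-2.21963104  0.00959626  1.3260564 ] 588.9732281473149 327.6182473693266 240.35209558440323
top [ 424.63804629   14.97598388 1524.36511636] [-3.05975385e+00 -2.87749931e-03 -1.57300801e+00] 463.78442294886554 318.33771538980056 229.9629415505162
{'clock': 0.1, 'joints': array([-1.41063390e+00,  3.00394110e-01,  1.52147563e+00,  3.09489710e-05,
        1.32072368e+00, -6.65968251e-02]), 'qd': array([ 0.00012739, -0.00225926, -0.00193077,  0.00044486,  0.00034637,
        0.00014433]), 'effort': array([ 3.93171149e-04, -5.32645512e+01, -3.53283048e+01,  7.09201279e-02,
        2.35098257e-02, -4.34110621e-05]), 'eef_pos': array([ 123.62256302, -535.69743369,  204.97317839]), 'eef_rot': array([-3.14059611e+00, -9.65103379e-05,  2.26751525e-01]), 'wrist_force': array([0.04853082, 0.24612435, 0.7563927 ]), 'moment': array([ 0.02972214, -0.03782756, -0.01616243]), 'finger_force': 0.0, 'finger_gap': 93.78467816335825}
```

View pics/scene1.png

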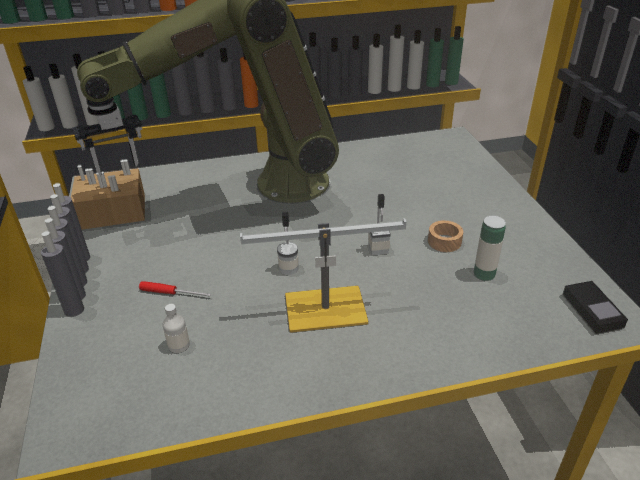

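View pics/top1.png

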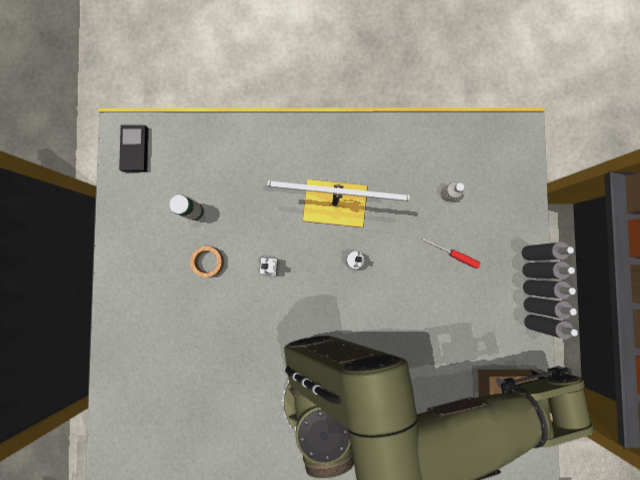

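The scene camera faces the robot: bar and yellow stand at (325,235)/(325,308), round tin at (288,257), square tin at (379,240). In the top view, up is +x and left is +y. The bar runs (268,183)-(408,198), the square tin is at (268,266) and the round tin at (356,260), so the tins must cross over.

```bash
python3 - <<'E'
from h import *
for n in('top','scene'):
    d=np.load(n+'1.npz'); w=d['w']; im=d['img']; hsv=cv2.cvtColor(im,cv2.COLOR_BGR2HSV)
    z=w[...,2]; inb=(w[...,0]>300)&(w[...,0]<900)&(abs(w[...,1])<500)
    bar=inb&(z>235)&(z<275)&(hsv[...,2]>140)&(hsv[...,1]<60)
    p=w[bar]; print(n,'bar',len(p))
    if len(p)>20:
        m=np.median(p,0); q=p[:,:2]-p[:,:2].mean(0); v=np.linalg.svd(q,full_matrices=False)[2][0]; v*=np.sign(v[1])
        t=q@v; print(p.mean(0),'dir',v,'yaw',np.arctan2(-v[0],v[1]),'ends',t.min(),t.max(), 'mid',p[:,:2].mean(0)+v*(t.min()+t.max())/2, 'z',np.polyfit(t,p[:,2],1))
    yl=inb&(hsv[...,0]>18)&(hsv[...,0]<32)&(hsv[...,1]>150)&(z<40)
    p=w[yl]; r=cv2.minAreaRect(p[:,:2].astype(np.float32)); print('plate',r,p[:,2].mean())
    for nm,(u0,u1,v0,v1) in {'top':{'sq':(250,290,245,285),'rd':(338,378,240,280)},'scene':{'rd':(270,305,205,275),'sq':(365,395,190,255)}}[n].items():
        s=np.zeros(z.shape,bool); s[v0:v1,u0:u1]=1
        for lo,hi in((60,90),(120,152),(155,185),(180,205)):
            q=w[s&(z>lo)&(z<hi)]
            if len(q): print(nm,lo,hi,len(q),q.mean(0).round(1),np.ptp(q,axis=0).round(0))
E
```

```text
top bar 803
[638.51530307 -43.42056884 257.81002461] dir [0.10648073 0.99431477] yaw -0.10668297848142431 ends -194.81481859341733 194.0720452221179 mid [638.47575754 -43.78984411] z [-2.08890116e-03  2.57810025e+02]
plate ((637.825927734375, -43.174156188964844), (197.0279541015625, 136.46556091308594), 83.8394775390625) 13.268620353103973
sq 60 90 237 [432.7 164.4  75.9] [53. 56. 25.]
sq 120 152 15 [433.7 167.8 144.6] [44.  9. 13.]
sq 155 185 8 [432.2 161.5 171.1] [21.  9. 27.]
sq 180 205 34 [432.5 167.  190.2] [14. 17. 16.]
rd 60 90 213 [ 452.2 -102.9   76.1] [56. 54. 16.]
rd 120 152 10 [ 448.7 -103.6  143.8] [42. 11. 23.]
rd 155 185 7 [448.4 -98.8 169.7] [20.  7. 29.]
rd 180 205 33 [ 452.2 -104.3  191.5] [15. 15. 15.]
scene bar 576
[638.35767994 -44.93789388 256.98250496] dir [0.10674919 0.99428598] yaw -0.10695297950741517 ends -190.10394243994412 198.47368729132623 mid [638.80441169 -40.7769339 ] z [-7.41584784e-04  2.56982505e+02]
plate ((641.7420043945312, -40.96253204345703), (198.75448608398438, 145.32388305664062), 83.89775848388672) 11.824433871559835
rd 60 90 289 [ 458.  -103.3   72.7] [67. 56. 26.]
rd 120 152 13 [ 452.2 -101.2  138.3] [36. 11. 30.]
rd 155 185 61 [ 458.4 -103.1  169.7] [22. 19. 30.]
rd 180 205 37 [ 454.8 -103.4  187.8] [23. 16. 11.]
sq 60 90 141 [452.8 166.   71.2] [58. 55. 29.]
sq 120 152 36 [438.9 169.5 135.9] [51. 10. 30.]
sq 155 185 56 [438.5 167.9 170.7] [20. 16. 29.]
sq 180 205 35 [434.4 169.1 187.3] [25. 15. 12.]
```

>>> {"method": "arm_command", "body": {"plan": [[1,0,0,-0.06,0],[1,0,0,-0.06,0],[1,0.042,-0.035,0,0],[1,0.042,-0.035,0,0],[1,0.042,-0.035,0,0],[1,0.042,-0.035,0,0],[1,0.042,-0.035,0,0],[1,0.042,-0.035,0,0],[1,0.042,-0.035,0,0],[1,0.042,-0.035,0,0],[1,0.042,-0.035,0,0],[1,0.042,-0.035,0,0],[1,0,0,0,-0.168],[1,0,0,0,-0.168],[1,0,0,0,-0.168],[1,0,0,0,-0.168],[1,0,0,0,-0.168],[1,0,0,0,-0.168],[1,0,0,0,-0.168],[1,0,0,0,-0.168]], "newtons": 20}}

```text
clock: 2.6
eef_pos: [454.1, -100.4, 325.2]
eef_rot: [-3.141, -0.0, 1.576]
wrist_force: [-0.1, 0.0, 0.6]
finger_gap: 94.2
finger_force: 0.0
```

```bash
python3 - <<'E'
from h import *
c=cam('wrist','w1.png'); np.savez('w1.npz',w=cloud(c),img=c['img']); print(c['eye'],c['orientation'],c['fx'])
s=manip.read_state(); print(s['clock'],s['eef_pos'],s['eef_rot'],s['joints'])
E
```

```text
[454.58801987 -27.72868141 504.18250919] [2.88999037e+00 1.10134397e-03 4.01125821e-03] 353.7041566732471
2.65 [ 454.10025044 -100.40342674  325.17959356] [-3.14097695e+00 -1.69419722e-04  1.58470703e+00] [-2.96367323e-01  4.04143341e-02  1.54903379e+00 -2.66624927e-05
  1.55278256e+00 -3.10277588e-01]
```

View pics/w1.png

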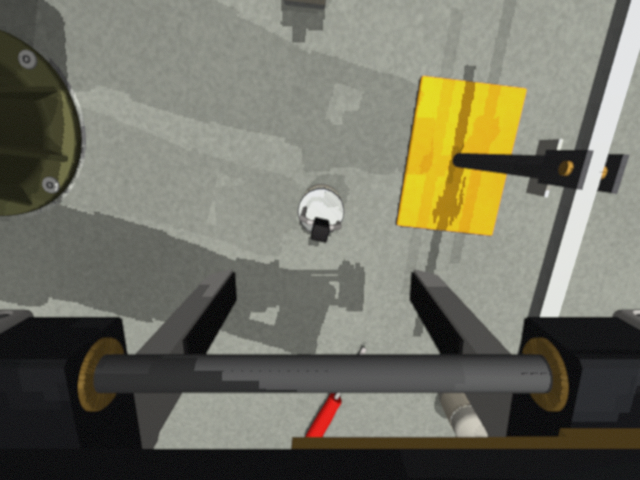

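The wrist view shows the round tin (321,210), with its black grip block at (320,230) between the fingers. The block is turned slightly.

```bash
cat >> h.py <<'E'
def block(w,img,guess,zt=190):
    d=np.hypot(w[...,0]-guess[0],w[...,1]-guess[1])<32
    z=w[...,2]; dark=img.max(2)<70
    q=w[d&(z>zt-5)&(z<zt+8)]; r=cv2.minAreaRect(q[:,:2].astype(np.float32))
    print('block top',len(q),q.mean(0).round(1),[np.round(a,1) for a in r])
    a=w[d&(z>zt-55)&(z<zt-38)]
    if len(a)>5:
        q=a[:,:2]-a[:,:2].mean(0); v=np.linalg.svd(q,full_matrices=False)[2][0]; v*=np.sign(v[0])
        print('crown',len(a),a.mean(0).round(1),'yaw',np.arctan2(v[1],v[0]).round(3),'len',np.ptp(q@v).round(1))
    a=w[d&(z>zt-121)&(z<zt-105)]
    if len(a)>20: print('lid',len(a),cv2.minEnclosingCircle(a[:,:2].astype(np.float32)),cv2.minAreaRect(a[:,:2].astype(np.float32)))
E
python3 - <<'E'
from h import *
d=np.load('w1.npz'); block(d['w'],d['img'],(452,-103.5))
for n in('top','scene'):
    for g in((452,-103.5),(433,167.5)):
        d=np.load(n+'1.npz'); block(d['w'],d['img'],g)
E
```

```text
block top 302 [ 451.7 -102.8  189.5] [array([ 451.7, -103.4]), array([16.1, 15.9]), np.float64(76.6)]
crown 121 [ 450.2 -102.5  146.2] yaw -0.228 len 45.4
lid 1224 ((451.3995666503906, -103.64212036132812), 28.798471450805664) ((451.0506591796875, -102.03325653076172), (56.89059829711914, 54.143428802490234), 0.024513309821486473)
block top 31 [ 451.9 -104.7  192. ] [array([ 451.5, -104.3]), array([14.4, 14.8]), np.float64(0.7)]
crown 8 [ 452.9 -104.8  146.9] yaw -0.197 len 42.5
lid 211 ((452.4678649902344, -104.79907989501953), 28.814353942871094) ((452.4961242675781, -105.14572143554688), (53.8127326965332, 56.23976135253906), 89.79368591308594)
block top 32 [432.2 167.5 190.7] [array([432.2, 168.6]), array([14.9, 14.3]), np.float64(89.9)]
crown 15 [433.7 167.8 144.6] yaw -0.116 len 44.9
lid 218 ((432.7506408691406, 167.32339477539062), 31.920209884643555) ((432.89495849609375, 167.3056640625), (54.05916213989258, 53.23557662963867), 85.5108413696289)
block top 30 [ 453.8 -103.   188.8] [array([ 452.6, -102.8]), array([13.3, 23.4]), np.float64(78.2)]
crown 8 [ 464.  -104.6  146.8] yaw -0.226 len 10.7
lid 228 ((453.00006103515625, -102.29247283935547), 31.070619583129883) ((453.4339904785156, -102.01496124267578), (55.77052688598633, 55.51362228393555), 87.2656021118164)
block top 26 [433.8 169.3 188.9] [array([432.5, 170.1]), array([13.9, 24.3]), np.float64(82.2)]
crown 18 [448.3 168.7 144.5] yaw -0.187 len 27.0
lid 80 ((438.0986633300781, 167.3125), 28.04035758972168) ((442.70977783203125, 172.29788208007812), (42.4935188293457, 51.40992736816406), 51.059852600097656)
```

>>> {"method": "arm_command", "body": {"plan": [[1,-0.003,-0.0024,0,0],[1,0,0,0,0.12],[1,0,0,0,0.12],[1,0,0,0.055,0],[1,0,0,0.055,0],[1,0,0,0.04,0],[1,0,0,0.017,0],[1,0,0,0,0],[-1,0,0,0,0],[-1,0,0,0,0],[-1,0,0,0,0],[-1,0,0,0,0],[-1,0,0,0,0],[-1,0,0,0,0]], "newtons": 20}}

```text
clock: 4.4
eef_pos: [451.8, -103.4, 158.5]
eef_rot: [3.142, -0.0, 1.331]
wrist_force: [-0.0, -0.0, 0.1]
finger_gap: 37.6
finger_force: 0.0
```

>>> {"method": "arm_command", "body": {"plan": [[-1,0,0,0,0],[-1,0,0,0,0],[-1,0,0,0,0],[-1,0,0,-0.02,0],[-1,0,0,-0.05,0],[-1,0,0,-0.05,0],[-1,0,0,-0.035,0],[-1,0,0,0,0],[-1,0,0,0,0],[-1,0,0,0,0]]}}

```text
clock: 5.65
eef_pos: [451.5, -103.4, 312.0]
eef_rot: [-3.139, -0.0, 1.331]
wrist_force: [0.9, 1.1, -1.2]
finger_gap: 15.8
finger_force: 20.0
```

```bash
python3 - <<'E'
from h import *
for i in range(6):
    cam('scene','r_lift.png'); s=manip.read_state(); print(s['wrist_force'].round(3),s['moment'].round(3),s['eef_pos'].round(1),s['eef_rot'].round(3),s['finger_gap'],s['clock'])
E
```

```text
[ 0.358 -0.147 -2.033] [-0.006 -0.073 -0.017] [ 451.6 -103.4  312.2] [-3.14  -0.     1.331] 16.156529342650646 5.7
[-0.282 -0.359 -1.385] [-0.003 -0.063 -0.011] [ 451.6 -103.4  312.5] [-3.14  -0.     1.331] 15.954501577283647 5.75
[-0.379  0.891 -1.953] [ 0.014 -0.111  0.04 ] [ 451.7 -103.4  312.7] [-3.14  -0.     1.331] 15.525015100584735 5.8
[-0.344  0.382 -1.671] [-0.063 -0.061  0.047] [ 451.7 -103.4  312.9] [-3.141 -0.     1.331] 15.851727005972771 5.85
[ 1.019 -0.057 -1.571] [-0.062 -0.035 -0.014] [ 451.8 -103.4  313.1] [-3.141  0.     1.331] 15.861234765411757 5.9
[-0.733  0.25  -2.643] [-0.004 -0.087  0.03 ] [ 451.8 -103.4  313.2] [-3.141 -0.     1.331] 15.602840188409965 5.95
```

```bash
cat >> h.py <<'E'
def weigh(n):
    a=[]
    for i in range(n):
        eyes.camera('scene'); s=manip.read_state(); a.append(np.r_[s['wrist_force'],s['effort'][1:3]])
    a=np.array(a); print(a.mean(0).round(3),(a.std(0)/n**.5).round(3),s['eef_pos'].round(1),s['clock'])
E
python3 -c "
from h import *
weigh(20)"
```

```text
[  0.365  -0.051  -1.952 -40.432 -37.995] [0.127 0.122 0.102 0.006 0.005] [ 451.8 -103.4  313.4] 6.95
```

>>> {"method": "arm_command", "body": {"plan": [[-1,0,0,0,-0.133],[-1,0.03,0.014,0,0],[-1,0.045,0.021,0,0],[-1,0.045,0.021,0,0],[-1,0.045,0.021,0,0],[-1,0.04,0.02,0,0],[-1,0.0255,0.0126,0,0],[-1,0,0,0,0],[-1,0,0,0,0]]}}

```text
clock: 8.07
eef_pos: [585.2, 113.5, 313.3]
eef_rot: [-3.141, 0.0, 1.464]
wrist_force: [-0.3, -0.1, -1.4]
finger_gap: 16.0
finger_force: 20.0
```

```bash
cat >> h.py <<'E'
BC=np.array([639,-42.5]);BY=np.array([.1065,.9943]);BX=np.array([.9943,-.1065])
def barframe(p): d=np.asarray(p)[...,:2]-BC; return np.stack([d@BX,d@BY],-1)
def bar_in(c):
    w=cloud(c); hsv=cv2.cvtColor(c['img'],cv2.COLOR_BGR2HSV); b=barframe(w); z=w[...,2]
    m=(abs(b[...,0])<15)&(abs(b[...,1])<200)&(abs(b[...,1])>25)&(abs(z-250)<50)&(hsv[...,2]>140)&(hsv[...,1]<60)
    q=np.c_[b[m],z[m]]; k=np.polyfit(q[:,1],q[:,2],1); r=q[:,2]-np.polyval(k,q[:,1]); q=q[abs(r)<5]
    k=np.polyfit(q[:,1],q[:,2],1); print('bar n',len(q),'xmean',q[:,0].mean().round(1),'tilt',k[0].round(4),'z0',k[1].round(1))
def st():
    s=manip.read_state(); print(s['clock'],s['eef_pos'].round(1),s['eef_rot'].round(3),'bar',barframe(s['eef_pos']).round(1),s['wrist_force'].round(2),s['finger_gap'].round(1))
E
python3 - <<'E'
from h import *
c=cam('wrist','w2.png'); bar_in(c); bar_in(cam('scene','s2.png')); st()
E
```

```text
bar n 2402 xmean 0.1 tilt 0.0028 z0 256.4
bar n 400 xmean 0.1 tilt 0.0003 z0 257.2Traceback (most recent call last):
  File "<stdin>", line 2, in <module>
  File "h.py", line 40, in st
    s=manip.read_state(); print(s['clock'],s['eef_pos'].round(1),s['eef_rot'].round(3),'bar',barframe(s['eef_pos']).round(1),s['wrist_force'].round(2),s['finger_gap'].round(1))
                                                                                                                                                       ^^^^^^^^^^^^^^^^^^^^^
AttributeError: 'float' object has no attribute 'round'
```

View pics/w2.png

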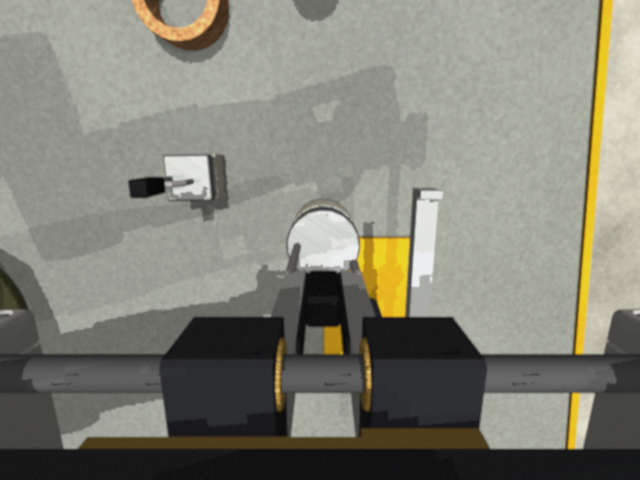

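>>> {"method": "arm_command", "body": {"plan": [[-1,0,0.02,0,0],[-1,0,0.02,0,0],[-1,0,0.02,0,0],[-1,0,0.01,0,0],[-1,0,0,0,0],[-1,0,0,0.015,0],[-1,0,0,0.015,0],[-1,0,0,0.01,0],[-1,0,0,0.004,0],[-1,0,0,0.004,0],[-1,0,0,0.004,0],[-1,0,0,0.004,0],[-1,0,0,0.004,0],[-1,0,0,0.004,0],[-1,0,0,0,0]]}}

```text
clock: 10.05
eef_pos: [654.9, 106.6, 249.1]
eef_rot: [-3.141, 0.0, 1.464]
wrist_force: [-0.1, -0.1, -1.2]
finger_gap: 15.4
finger_force: 20.0
```

```bash
sed -i "s/s\['finger_gap'\].round(1)/s['finger_gap']/" h.py; python3 - <<'E'
from h import *
c=cam('wrist','w3.png'); bar_in(c); c=cam('scene','s3.png'); bar_in(c); st(); cv2.imwrite('pics/s3c.png',cv2.resize(c['img'][180:340,200:440],None,fx=3,fy=3,interpolation=cv2.INTER_CUBIC))
E
```

```text
bar n 3063 xmean 0.1 tilt -0.1305 z0 257.0
bar n 292 xmean -0.1 tilt -0.129 z0 257.1
10.15 [655.  106.6 249.6] [ 3.141 -0.     1.464] bar [1.000e-01 1.499e+02] [-0.58 -0.28 -2.35] 15.898558852229302
```

View pics/s3c.png

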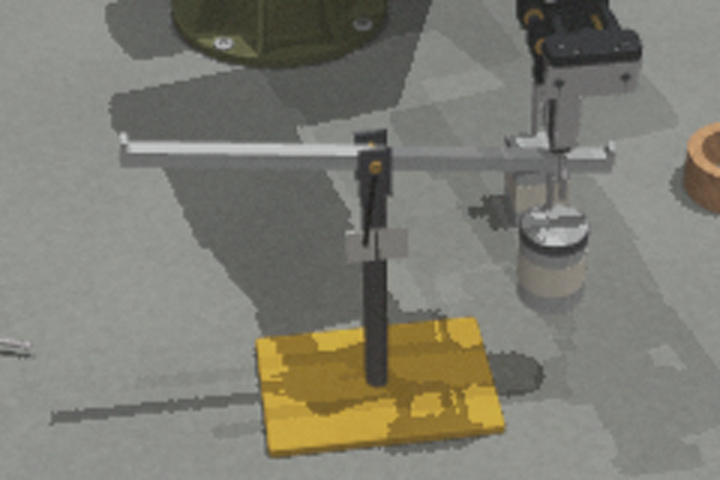

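>>> {"method": "arm_command", "body": {"plan": [[-1,0,0,0.003,0],[0.2,0,0,0,0],[0.2,0,0,0,0],[0.2,0,0,0,0],[0.2,0,0,0,0],[0.2,0,0,-0.01,0],[0.2,0,0,-0.03,0],[1,0,0,-0.045,0],[1,0.005,-0.035,0,0],[1,0.008,-0.05,0,0],[1,0.008,-0.05,0,0],[1,0.008,-0.05,0,0],[1,0.008,-0.042,0,0],[1,0,0,0,0]]}}

```text
clock: 11.9
eef_pos: [431.8, 168.3, 333.3]
eef_rot: [3.139, -0.001, 1.466]
wrist_force: [1.0, -0.6, 0.3]
finger_gap: 94.0
finger_force: 0.0
```

```bash
python3 - <<'E'
from h import *
c=cam('wrist','w4.png'); bar_in(c); block(cloud(c),c['img'],(433,167.5)); c=cam('scene','s4.png'); bar_in(c); st(); w=cloud(c); cv2.imwrite('pics/s4c.png',cv2.resize(c['img'][180:340,200:440],None,fx=3,fy=3,interpolation=cv2.INTER_CUBIC))
E
```

```text
bar n 1018 xmean -0.5 tilt -0.1366 z0 254.8
block top 285 [432.1 169.8 189.5] [array([432. , 169.6]), array([15.4, 15.1]), np.float64(84.1)]
crown 117 [431.8 169.8 146. ] yaw -0.102 len 45.2
lid 1254 ((432.8114013671875, 167.67013549804688), 31.869646072387695) ((432.1304016113281, 169.3214111328125), (53.10321807861328, 53.25284194946289), 83.80709075927734)
bar n 463 xmean -0.1 tilt -0.15 z0 257.2
12.0 [433.6 167.6 332.3] [ 3.14  -0.     1.464] bar [-226.6  187.1] [ 0.37 -0.09 -0.26] 93.9537847784282
```

View pics/s4c.png

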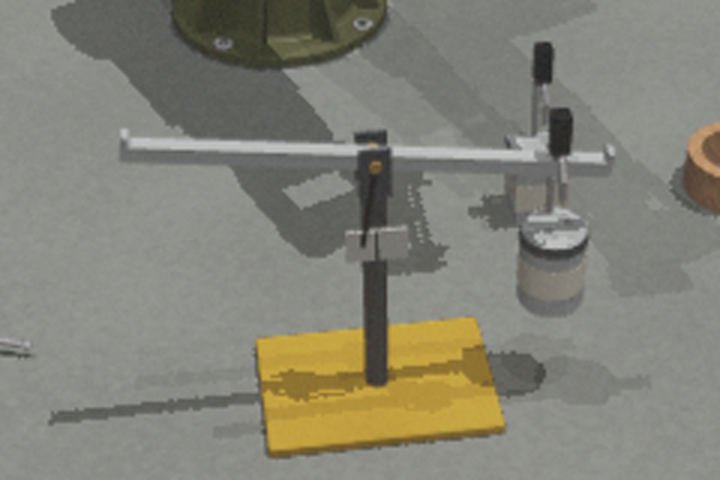

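>>> {"method": "arm_command", "body": {"plan": [[1,0.0012,-0.0017,0.019,0],[1,0,0,0,0],[1,0,0,0,0],[1,0,0,0,0],[1,0,0,0,0]]}}

```text
clock: 12.62
eef_pos: [431.9, 169.0, 312.8]
eef_rot: [3.141, -0.0, 1.464]
wrist_force: [-0.3, -0.3, -0.1]
finger_gap: 93.8
finger_force: 0.0
```

```bash
python3 -c "
from h import *
weigh(14); s=manip.read_state(); print(s['joints'],np.hypot(*s['eef_pos'][:2]))"
```

```text
[-4.3000e-02  1.0000e-02  2.2000e-01 -3.9567e+01 -3.7157e+01] [0.11  0.151 0.106 0.004 0.007] [431.7 169.  312.5] 13.325
[2.94049776e-01 4.02272256e-02 1.57776493e+00 2.79505255e-06
 1.52357627e+00 4.01067541e-01] 463.5855499856873
```

>>> {"method": "arm_command", "body": {"plan": [[1,0,0,0.055,0],[1,0,0,0.055,0],[0.2,0,0,0.035,0],[0.2,0,0,0.01,0],[-1,0,0,0,0],[-1,0,0,0,0],[-1,0,0,0,0],[-1,0,0,0,0],[-1,0,0,0,0],[-1,0,0,0,0],[-1,0,0,0,0]], "newtons": 25}}

```text
clock: 14.7
eef_pos: [431.7, 169.0, 157.5]
eef_rot: [3.142, 0.0, 1.464]
wrist_force: [-0.3, -0.1, 0.9]
finger_gap: 15.7
finger_force: 25.0
```

>>> {"method": "arm_command", "body": {"plan": [[-1,0,0,-0.02,0],[-1,0,0,-0.05,0],[-1,0,0,-0.05,0],[-1,0,0,-0.035,0],[-1,0,0,0,0],[-1,0,0,0,0],[-1,0,0,0,0],[-1,0,0,0,0]]}}

```text
clock: 15.7
eef_pos: [431.5, 168.9, 311.5]
eef_rot: [-3.14, 0.001, 1.464]
wrist_force: [0.5, -1.3, -3.2]
finger_gap: 16.0
finger_force: 25.0
```

```bash
python3 -c "
from h import *
weigh(14); s=manip.read_state(); print(s['joints'],np.hypot(*s['eef_pos'][:2]))"
```

```text
[-4.0000e-02  5.6000e-02 -3.5610e+00 -4.1131e+01 -3.8638e+01] [0.133 0.105 0.16  0.014 0.017] [431.7 169.  312.5] 16.4
[2.94043158e-01 4.02034241e-02 1.57778978e+00 3.52898551e-05
 1.52359895e+00 4.01054992e-01] 463.5697238402649
```

>>> {"method": "arm_command", "body": {"plan": [[-1,-0.022,0.0126,-0.005,0],[-1,-0.045,0.026,-0.008,0],[-1,-0.05,0.028,0,0],[-1,-0.05,0.028,0,0],[-1,-0.05,0.028,0,0],[-1,-0.04,0.023,0,0],[-1,-0.015,0.008,0,0],[-1,0,0,0,0],[-1,0,0,0,0]]}}

```text
clock: 17.52
eef_pos: [555.1, -116.7, 325.7]
eef_rot: [3.141, -0.0, 1.465]
wrist_force: [0.7, 0.3, -2.4]
finger_gap: 15.6
finger_force: 25.0
```

```bash
python3 - <<'E'
from h import *
c=cam('scene','s5.png'); bar_in(c); st()
w=cloud(c); z=w[...,2]; b=barframe(w); dark=c['img'].max(2)<75
for lo,hi in((100,190),(-120,-50)):
    m=dark&(z>215)&(z<360)&(b[...,1]>lo)&(b[...,1]<hi)&(b[...,0]>-30)&(b[...,0]<30)
    print(m.sum(),b[m].mean(0).round(1),z[m].min(),z[m].max())
E
```

```text
bar n 340 xmean -0.3 tilt -0.1505 z0 257.1
17.575 [ 555.2 -116.6  325.8] [ 3.141 -0.     1.465] bar [-75.5 -82.6] [-0.06  0.32 -2.62] 16.041740203601083
114 [  5.5 149.3] 236.57184127788366 279.3475640284921<stdin>:6: RuntimeWarning: Mean of empty slice.
  ret = um.true_divide(
Traceback (most recent call last):
ValueError: zero-size array to reduction operation minimum which has no identity
```

>>> {"method": "arm_command", "body": {"plan": [[-1,-0.0017,0.02,0,0],[-1,0,0.02,0,0],[-1,0,0.02,0,0],[-1,0,0.0155,0,0],[-1,0,0,0,0],[-1,0,0,0.015,0],[-1,0,0,0.015,0],[-1,0,0,0.012,0],[-1,0,0,0.004,0],[-1,0,0,0.004,0],[-1,0,0,0.004,0],[-1,0,0,0.004,0],[-1,0,0,0,0],[-1,0,0,0,0],[-1,0,0,0,0]]}}

```text
clock: 19.45
eef_pos: [630.3, -127.7, 267.6]
eef_rot: [3.141, 0.0, 1.464]
wrist_force: [1.7, -2.2, -0.4]
finger_gap: 15.9
finger_force: 25.0
```

```bash
python3 - <<'E'
from h import *
c=cam('scene','s6.png'); bar_in(c); st(); weigh(4)
cv2.imwrite('pics/s6c.png',cv2.resize(c['img'][180:340,200:440],None,fx=3,fy=3,interpolation=cv2.INTER_CUBIC))
E
```

```text
bar n 291 xmean -0.3 tilt 0.0008 z0 256.7
19.5 [ 630.3 -127.7  267.6] [3.141 0.    1.464] bar [  0.4 -85.6] [ 0.14 -1.96  0.28] 15.973936174474765
[  0.682  -1.917  -0.179 -65.149 -36.849] [0.13  0.09  0.194 0.006 0.014] [ 630.3 -127.6  267.5] 19.7
```

View pics/s6c.png

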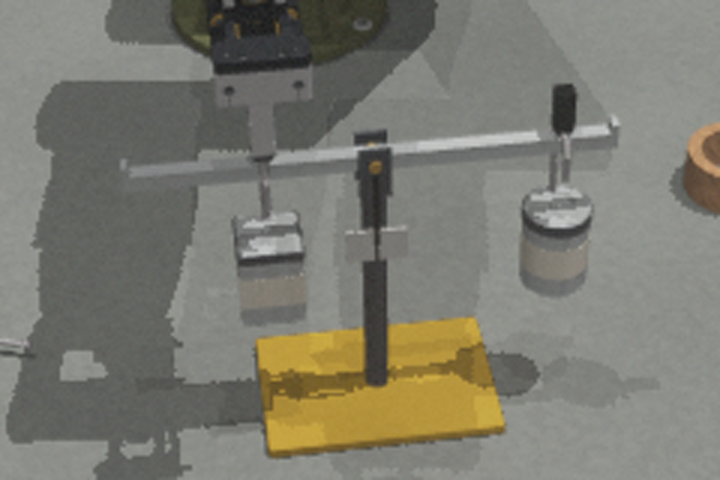

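>>> {"method": "arm_command", "body": {"plan": [[-0.3,0,0,0,0],[-0.3,0,0,0,0],[-0.3,0,0,0,0],[-0.3,0,0,0,0],[-0.3,0,0,0,0]]}}

```text
clock: 20.32
eef_pos: [630.3, -127.6, 267.5]
eef_rot: [3.142, -0.0, 1.464]
wrist_force: [-0.1, -0.2, -0.6]
finger_gap: 33.0
finger_force: 0.0
```

```bash
cat >> h.py <<'E'
def tilts(n=6):
    for i in range(n): c=cam('scene'); bar_in(c)
    b=barframe(cloud(c)); w=cloud(c); z=w[...,2]; dark=c['img'].max(2)<75
    for lo,hi in((100,190),(-130,-50)):
        m=dark&(z>215)&(z<310)&(b[...,1]>lo)&(b[...,1]<hi)&(abs(b[...,0])<30)
        if m.sum(): print('blk',m.sum(),b[m].mean(0).round(1),z[m].max())
    st()
E
python3 -c "
from h import *
tilts(5)"
```

```text
bar n 285 xmean 0.1 tilt -0.0041 z0 257.1
bar n 283 xmean -0.0 tilt -0.0005 z0 256.9
bar n 281 xmean 0.1 tilt -0.0 z0 257.0
bar n 283 xmean -0.0 tilt -0.0038 z0 257.2
bar n 284 xmean -0.0 tilt 0.0005 z0 256.9
blk 118 [  5.2 151.1] 301.56555405722145
20.575 [ 630.2 -127.6  267.4] [-3.142  0.     1.464] bar [  0.4 -85.6] [-0.19  1.07 -0.33] 32.950279937784224
```

>>> {"method": "arm_command", "body": {"plan": [[-0.3,0,0,-0.01,0],[-0.3,0,0,-0.02,0],[-0.3,0,0,-0.04,0],[-0.3,0,0,-0.05,0],[-0.3,0,-0.03,-0.03,0],[-0.3,0,-0.05,0,0],[-0.3,0,-0.05,0,0],[-0.3,0,0,0,0],[-0.3,0,0,0,0],[-0.3,0,0,0,0],[-0.3,0,0,0,0]]}}

```text
clock: 21.95
eef_pos: [501.6, -113.8, 416.9]
eef_rot: [-3.141, -0.0, 1.464]
wrist_force: [0.0, 0.7, -0.1]
finger_gap: 33.0
finger_force: 0.0
```

```bash
python3 - <<'E'
from h import *
tilts(8)
c=cam('scene','s7.png')
cv2.imwrite('pics/s7c.png',cv2.resize(c['img'][180:340,200:440],None,fx=3,fy=3,interpolation=cv2.INTER_CUBIC))
E
```

```text
bar n 435 xmean 0.1 tilt -0.0022 z0 257.1
bar n 441 xmean 0.1 tilt -0.0023 z0 257.0
bar n 441 xmean -0.1 tilt -0.0021 z0 256.9
bar n 438 xmean 0.2 tilt -0.0021 z0 257.1
bar n 438 xmean 0.1 tilt -0.002 z0 257.0
bar n 438 xmean 0.2 tilt -0.0015 z0 257.1
bar n 440 xmean -0.2 tilt -0.0017 z0 256.9
bar n 437 xmean 0.1 tilt -0.0027 z0 257.0
blk 120 [  5.5 150.9] 303.17341694571667
blk 110 [  6.6 -84.4] 302.8456069127669
22.35 [ 501.  -113.8  417.4] [ 3.142 -0.     1.464] bar [-129.6  -85.5] [0.34 0.57 0.1 ] 32.85997508421045
```

View pics/s7c.png

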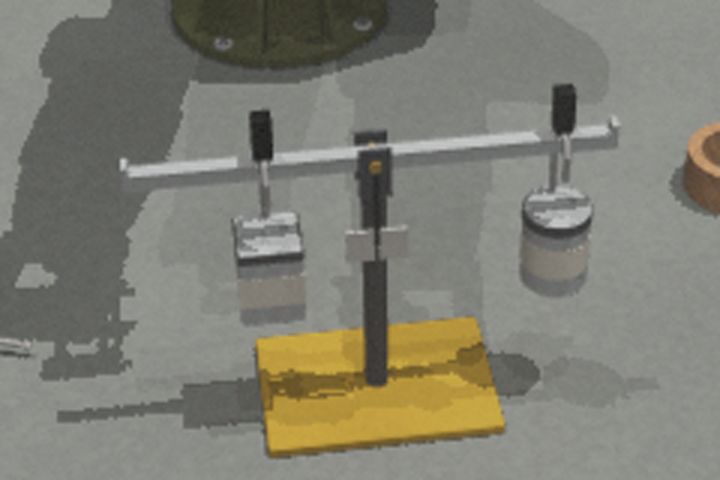

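The view shows both tins hanging free, the square one at (268,250) and the round one at (557,240). The bar is level and steady at about -0.002 rad, and the gripper is clear.

```bash
python3 -c "
from h import *
bar_in(cam('scene')); print(ticket.sign_off())"
```

```text
bar n 441 xmean -0.1 tilt -0.0041 z0 257.0
the job is handed in; nothing more can be done
None
```

Both tins hang free, the round one 151 mm out on the left arm and the square one about 85 mm out on the right; the bar was level to within about 0.004 rad when I handed the job in at about 22 s.

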